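# Set out the bench kit on the round board

## Robot

A 6-joint arm with a two-finger parallel gripper is mounted at the origin on the work surface. World frame = base frame: x ahead of the robot, y to its left, z up, the work surface at z = 0. Lengths are in m, angles in rad, forces in N, time in s.
With the tool pointing down it reaches from about 0.375 to 0.825 m from the base axis. Payload 5.5 kg.
Tool frame: the origin (TCP) lies midway between the tips of the shut fingers; the grasp point (between the pads) lies 19 mm behind it (ctrl.tcp_to_grasp is the distance from the TCP to the grasp point, in m); z points along the fingers, y is the line along which they close (so a half turn about z gives the same grasp; the last joint's range is limited). The gripper opens to 85 mm and grips with 20 to 120 N. Pads are 22 mm wide; open, the fingers measure 114 mm over their backs; the gripper's body (76 mm by 85 mm) begins 54 mm behind the grasp point. The pads swing forward as they close: fully open they stand 13 mm farther back than shut.
Start: joints at [-1.154, 0.314, -0.047, 1.21, 0, 1.571], TCP at [0.243, -0.549, 0.199] pointing down, gripper open.
Joint ranges: [-2.67, 2.67], [-0.69, 1.73], [-1.03, 1.25], [-2.08, 2.16], [-1.42, 1.45], [-3.14, 3.14]. Speed limits (rad/s): [2.39, 2.39, 3.01, 3.14, 3.14, 3.14].

## Interface

Orientations are given as a 3x3 rotation matrix whose columns are the frame's x, y, z axes.
In Python, from rig import ctrl, eyes, job gives the robot as it stands. The module is installed in compiled form; this text tells all that it offers.
- The arm moves only by the shell command python3 -m jog 'ROWS' [FORCE]. ROWS is JSON, a list of rows, each a list of 7 numbers: the shift along the tool's x, y, z in mm, then the turn, a rotation vector about the tool's x, y, z in rad, then the closure, from -1 (fully open) to 1 (shut), so that 0 is half open. In form: [[dx, dy, dz, wx, wy, wz, hand], ...]. A call has 1 to 20 rows; each row shifts and turns the commanded pose from where the row before left it, along the tool's axes as they then stand; what a row does not reach is not made up. A row lasts 1/12 s, in which the tool goes at most 41.7 mm and 7.16 degrees, less where a joint would pass 70% of its speed; a pose out of reach is approached as far as the arm can. A call is refused whole if a number of a shift passes 41.7 or a number of a turn 0.125, either way. A call with a gripper value outside its range is refused whole. The fingers move at their own pace and stop on an object; FORCE is the grip in N (left out, the last holds). Time passes only in rows, so rows that do not move let the fingers close. It gives the time, the measured TCP pose, the force, the opening and the grip force at its end, in the units of the state.
- ctrl.observe(): the state, without advancing time (a new reading comes with each control period).
- eyes.snapshot(name): name is "side" or "top"; returns the picture (420x560x3 uint8, red, green, blue); there is no depth.
- eyes.camera_info(name): a dict with "fx", "fy", "cx", "cy" (pixels), "k1" (the pictures are not rectified: a ray, as slopes to the right and down, at radius r is drawn at 1 + k1 r^2 times it, then the intrinsics apply), "camera_from_world" (4x4, takes a point from world to camera coordinates). Camera axes: x right, y up, looking along -z (the intrinsics and any distortion apply to the point x, -y, -z); pixel columns grow to the right and rows downward; lengths in m; the calibration is good to about 2 mm. A picture is of the moment at which its call begins. camera_info takes no time and is no camera call.
- job.close_job(): hands the job in; it is judged then, once.
Trained networks look in the newest picture that a camera, given by its name, has taken for a name from the list of things; names that differ only in an ending like _2 or _b are one class to them, and where a whole thing is asked for, a point or a joint stands for the part that bears it (a point fixed in the world has none). Each returns a list of dicts, best first, with "p" (0 to 1); they miss things now and then, are a little off and sometimes report something else, mostly with a low value. They report only what shows in the picture. A call takes as long as a camera call. They do not tell look-alikes from the thing itself.
- eyes.recognise(camera, target): "extent" ([left, top, right, bottom] as shares, 0 to 1, of the picture: columns of its width, rows of its height, round what is visible of it).
- eyes.landmark_of(camera, target): "at" ([column, row] as shares, 0 to 1, of the picture: columns of its width, rows of its height: a listed point, or the origin of a listed thing).
The state is a dict: "t": time; "joints": joint angles; "qd": joint speeds; "tau": joint torques, N m; "eef_pos": TCP position; "eef_rot": TCP orientation; "contact_force": force on the tool from outside, world axes, zero at the start; "ft_torque": the same for the moment, N m; "finger_gap": finger opening in m; "gripper_force": force on a finger pad.
Only numpy, scipy, OpenCV 4.12 (cv2) and the standard library are available. Lean on these libraries where they do the work, as an engineer would, in place of code of your own. Each camera call takes 0.05 s, during which the arm holds its last target. There are 200 camera calls.

## Task

Set out the kit on the round white board, as seen by a person standing at its blue tab: the cork pad on the middle outline with the stoppered flask on top of it, the amber jar on the outline to the left, the green-capped white jar on the one to the right, and the red-topped dropper bottle on the one behind the flask, farthest from the tab. Centre each thing on its outline, and the flask on the pad, without tipping anything. Leave the blue-capped jar, the rubber stopper and the brass weight where they are.

Things in the scene. Friction and masses are not known exactly. Their poses are not given: they have to be found in the camera images.
- board: Fixed round white board, 280 mm wide, 6 mm thick, any yaw. Origin: centre of underside. A blue tab (90 mm wide, 7 mm thick) sticks out on its -x side; +x points away from the tab, +y to the left of a person at the tab. Printed ring outlines, 62 mm across, in board x, y (mm): middle (0, 0), left (0, 85), right (0, -85), behind (85, 0), and at the tab (-85, 0), which stays empty.
- pad_mid (a point): Centre (half-way up, 9 mm above its underside) of a loose round cork pad, 58 mm across, 18 mm thick, about 30 g. z up.
- flask_mid (a point): Centre (48 mm above its underside, on the axis) of a loose green-tinted conical glass flask with an orange stopper, 96 mm high: base 52 mm across, cone narrowing to a straight neck 24 mm across from 56 to 82 mm above the base, stopper 22 mm across above it. About 120 g. Lift it by the neck. z up.
- amber_jar_mid (a point): Centre (half-way up, 37.5 mm above its underside) of a loose round amber glass jar with a white paper band and a black cap: 48 mm across up to 52 mm, cap 41 mm across from 58 to 75 mm (its top). About 150 g. z up.
- white_jar_mid (a point): Centre (half-way up, 37.5 mm above its underside) of a loose round white plastic jar with a green cap, same sizes as the amber jar, about 130 g. z up.
- dropper_mid (a point): Centre (half-way up, 35 mm above its underside) of a loose white dropper bottle with a red top: body 30 mm across up to 42 mm, red collar 22 mm across from 42 to 54 mm, red cone tip to 70 mm. About 40 g. z up.
- spare_jar_mid (a point): Centre (half-way up, 37.5 mm) of a loose white jar with a blue cap, same sizes as the white jar; not part of the kit, to be left alone. z up.
- stopper_mid (a point): Centre (half-way up, 11 mm) of a loose black rubber stopper, 26 mm across, 22 mm high, to be left alone. z up.
- weight_mid (a point): Centre (half-way up, 11 mm) of a loose brass balance weight with a small knob, 22 mm across, 22 mm high, to be left alone. z up.
Mind the look-alikes: they are no part of the job. What is shaped like the part that bears flask_mid but pink is not meant. Leave any purple look-alike of the part that bears dropper_mid alone.

How it is judged:
At the end, for the whole second after the job is handed in: Pad, amber jar, white jar and dropper stand on the board, each centre within 12 mm in board x and in y of its outline (middle, left, right, behind); flask on the pad, axis within 10 mm of its centre; heights within 4 mm; tilts under 0.1 rad; at rest (under 20 mm/s) (x of pad_mid in the frame of board between -0.012 and 0.012 m and y of pad_mid in the frame of board between -0.012 and 0.012 m and z of pad_mid in the frame of board between 0.011 and 0.019 m and x of amber_jar_mid in the frame of board between -0.012 and 0.012 m and y of amber_jar_mid in the frame of board between 0.073 and 0.097 m and z of amber_jar_mid in the frame of board between 0.0395 and 0.0475 m and x of white_jar_mid in the frame of board between -0.012 and 0.012 m and y of white_jar_mid in the frame of board between -0.097 and -0.073 m and z of white_jar_mid in the frame of board between 0.0395 and 0.0475 m and x of dropper_mid in the frame of board between 0.073 and 0.097 m and y of dropper_mid in the frame of board between -0.012 and 0.012 m and z of dropper_mid in the frame of board between 0.037 and 0.045 m and horizontal distance between flask_mid and pad_mid below 0.01 m and z of flask_mid in the frame of board between 0.068 and 0.076 m and angle between each of pad_mid, flask_mid, amber_jar_mid, white_jar_mid, dropper_mid's own z axis and vertical below 0.1 rad and linear speed of each of pad, flask, amber_jar, white_jar, dropper below 0.02 m/s); the robot touches nothing.
It fails at once if one of the five kit things is tipped by more than 0.6 rad (angle between any of pad_mid, flask_mid, amber_jar_mid, white_jar_mid, dropper_mid's own z axis and vertical above 0.6 rad).
It fails at once if the blue-capped jar, the rubber stopper or the brass weight is moved by more than 15 mm (distance of any of spare_jar_mid, stopper_mid, weight_mid from where it was at the start of the episode above 0.015 m).
It also fails if it takes over 125 s, if anything falls off the work surface, if the arm or the gripper's body presses on something with over 40 N, if the wrist force passes 120 N, or if a joint passes its speed limit or range.

## Working session

There is one attempt and no reset: what is moved stays moved. The work goes in short steps, Python scripts to look and compute and a shell command to move; the robot and the scene stay as the last step left them, time stands still between calls to the robot, and variables do not carry over. Pictures are saved under pics/ and viewed, at most 14 in all, crops included, and the job is handed in when it is done.

```bash
mkdir -p pics; cat > h.py <<'E'
import numpy as np, cv2
from rig import ctrl, eyes, job
def ray(cam,u,v):
    c=eyes.camera_info(cam); T=np.array(c["camera_from_world"])
    xd=np.array([(u-c["cx"])/c["fx"],(v-c["cy"])/c["fy"]]); x=xd.copy()
    for _ in range(30): x=xd/(1+c["k1"]*(x@x))
    R=T[:3,:3]; return -R.T@T[:3,3], R.T@np.array([x[0],-x[1],-1])
def at(cam,u,v,z):
    o,d=ray(cam,u,v); return o+d*(z-o[2])/d[2]
def proj(cam,p):
    c=eyes.camera_info(cam); T=np.array(c["camera_from_world"]); q=T[:3,:3]@np.array(p)+T[:3,3]
    x=np.array([q[0],-q[1]])/-q[2]; x=x*(1+c["k1"]*(x@x)); return np.array([x[0]*c["fx"]+c["cx"],x[1]*c["fy"]+c["cy"]])
def snap(cam,name,box=None,s=1):
    im=eyes.snapshot(cam)
    if box: im=im[box[1]:box[3],box[0]:box[2]]
    cv2.imwrite("pics/"+name,cv2.resize(im[:,:,::-1],None,fx=s,fy=s,interpolation=cv2.INTER_CUBIC))
E
python3 - <<'E'
from h import *
snap("top","t0.png",s=1.4); snap("side","s0.png",s=1.4)
H=dict(board=0,pad_mid=.009,flask_mid=.048,amber_jar_mid=.0375,white_jar_mid=.0375,dropper_mid=.035,spare_jar_mid=.0375,stopper_mid=.011,weight_mid=.011)
for n,z in H.items():
  for cam in("top","side"):
    for d in eyes.landmark_of(cam,n):
        u,v=d["at"][0]*560,d["at"][1]*420
        print(n,cam,round(d["p"],2),round(u),round(v),at(cam,u,v,z).round(3)[:2])
E
```

```text
board top 0.89 277 184 [ 0.586 -0.025]
board side 0.73 229 303 [0.571 0.344]
board side 0.69 264 220 [ 0.593 -0.009]
pad_mid top 0.59 372 246 [ 0.418 -0.293]
pad_mid side 0.66 333 183 [ 0.429 -0.283]
pad_mid side 0.3 261 220 [0.597 0.004]
flask_mid top 0.76 109 205 [0.507 0.428]
flask_mid top 0.62 112 167 [0.612 0.427]
flask_mid top 0.61 122 239 [0.416 0.39 ]
flask_mid side 0.9 243 322 [0.505 0.434]
flask_mid side 0.84 293 313 [0.414 0.386]
flask_mid side 0.67 196 312 [0.606 0.432]
amber_jar_mid top 0.67 374 171 [ 0.624 -0.289]
amber_jar_mid side 0.73 276 166 [ 0.635 -0.307]
white_jar_mid top 0.74 171 229 [0.447 0.261]
white_jar_mid top 0.2 277 180 [ 0.592 -0.025]
white_jar_mid side 0.85 288 278 [0.451 0.27 ]
dropper_mid top 0.49 160 159 [0.64 0.3 ]
dropper_mid top 0.41 172 191 [0.553 0.262]
dropper_mid side 0.62 242 268 [0.566 0.259]
dropper_mid side 0.59 228 306 [0.555 0.386]
dropper_mid side 0.55 208 275 [0.635 0.305]
spare_jar_mid top 0.83 419 225 [ 0.48  -0.414]
spare_jar_mid side 0.82 324 156 [ 0.485 -0.428]
stopper_mid top 0.37 141 186 [0.568 0.356]
weight_mid top 0.46 402 199 [ 0.553 -0.373]
weight_mid side 0.44 300 169 [ 0.562 -0.358]
```

View pics/t0.png

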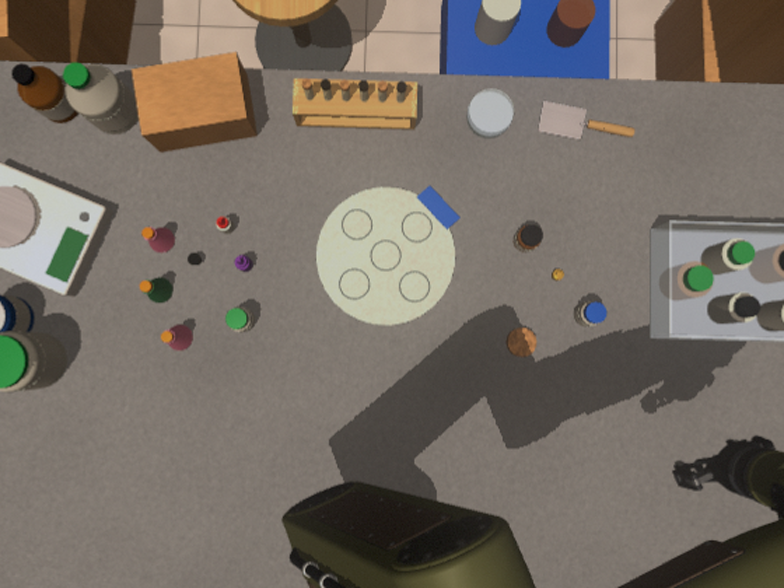

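View pics/s0.png

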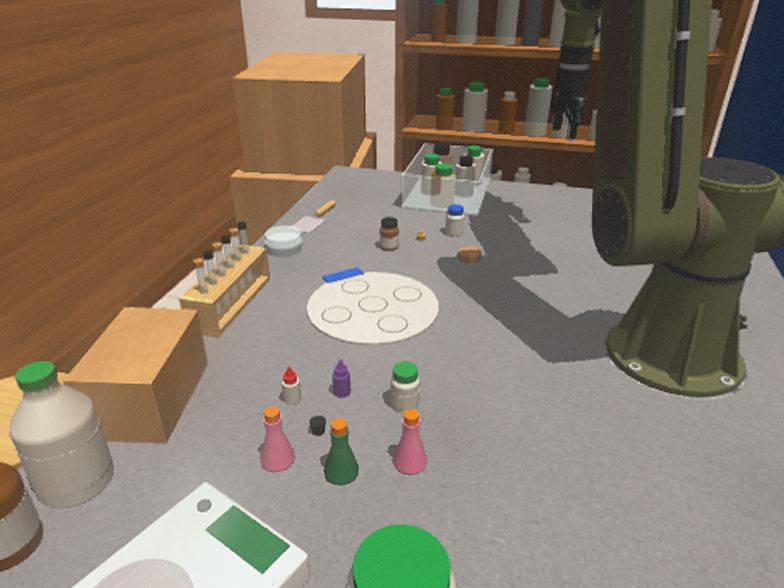

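Top view (in display pixels, 1.4x): the board centre is at (386,255) and the tab at (438,207), upper right. So left is the ring at (415,286), right is (357,224) and behind is (354,284).

What could be mistaken for what:
- **Flask:** green (157,290) is the one to take. The pink ones at (160,238) and (178,338) are not.
- **Dropper:** red (224,224) is the one to take. Purple (243,263) is not.
- **White jar:** green cap (238,319) is the one to take. Blue cap (594,313) is not, nor are the green-capped jars in the tray (698,279).
- **Amber jar:** (529,236). The one in the tray at (744,307) is not.
- **Pad:** (522,342).

```bash
python3 - <<'E'
from h import *
T=eyes.snapshot("top");S=eyes.snapshot("side")
a=cv2.resize(T[145:260,85:200],(400,400),interpolation=2);b=cv2.resize(T[145:260,330:445],(400,400),interpolation=2)
cv2.imwrite("pics/c1.png",np.hstack([a,b])[:,:,::-1])
s=ctrl.observe();print(s["eef_pos"].round(3) if hasattr(s["eef_pos"],"round") else s["eef_pos"],np.round(s["eef_rot"],3).tolist())
# board disc and rings, top
im=cv2.cvtColor(T,cv2.COLOR_RGB2HSV); m=(cv2.GaussianBlur(T,(3,3),0).min(2)>140).astype(np.uint8)
m[:,:215]=0;m[:,335:]=0;m[:125]=0;m[240:]=0
c=max(cv2.findContours(m,0,1)[0],key=cv2.contourArea)
P=np.array([at("top",u,v,.006)[:2] for u,v in c[:,0].astype(float)])
h=cv2.convexHull(P.astype(np.float32))[:,0]
(cx,cy),r=cv2.minEnclosingCircle(P.astype(np.float32));print("disc",cx,cy,r, P.mean(0))
# ring centres via contours of dark lines
g=cv2.cvtColor(T,cv2.COLOR_RGB2GRAY);big=cv2.resize(g,None,fx=4,fy=4,interpolation=cv2.INTER_CUBIC)
th=cv2.adaptiveThreshold(big,255,0,1,61,8)
cs,_=cv2.findContours(th,cv2.RETR_LIST,1)
for q in cs:
    (u,v),(w,hh),_=cv2.minAreaRect(q)
    if 55<min(w,hh) and max(w,hh)<110 and 880<u<1310 and 520<v<940 :
        e=cv2.fitEllipse(q);u,v=(np.array(e[0])+.5)/4-.5;print("ring",round(u,1),round(v,1),np.round(e[1],0),at("top",u,v,.006)[:2].round(4))
def blob(img,cam,f,box,z,name):
    hsv=cv2.cvtColor(img,cv2.COLOR_RGB2HSV).astype(int);mm=f(hsv);k=np.zeros_like(mm);k[box[1]:box[3],box[0]:box[2]]=1
    v,u=np.nonzero(mm&(k>0));
    if len(u): print(name,cam,len(u),round(u.mean(),1),round(v.mean(),1),at(cam,u.mean(),v.mean(),z)[:2].round(4))
hue=lambda lo,hi,s=110,v=60:(lambda h:((h[...,0]>=lo)&(h[...,0]<=hi)&(h[...,1]>s)&(h[...,2]>v)))
blob(T,"top",hue(45,80),(155,215,185,242),.07,"greencap");blob(S,"side",hue(45,80),(275,255,305,280),.0665,"greencap")
blob(T,"top",hue(5,20),(97,198,112,213),.089,"flaskstop");blob(S,"side",hue(5,20),(232,295,255,312),.089,"flaskstop")
red=lambda h:((h[...,0]<5)|(h[...,0]>172))&(h[...,1]>130)
blob(T,"top",red,(150,150,170,170),.058,"red");blob(S,"side",red,(197,255,220,280),.056,"red")
blob(T,"top",hue(5,20,90),(360,232,388,258),.014,"pad");blob(S,"side",hue(5,20,90),(322,172,350,190),.012,"pad")
blk=lambda h:h[...,2]<55
blob(T,"top",blk,(366,155,392,182),.070,"ambcap");blob(S,"side",blk,(268,150,290,170),.0665,"ambcap")
blob(T,"top",hue(95,115,100),(290,125,335,170),.007,"tab")
E
```

```text
[ 0.243 -0.549  0.199] [[0.914, 0.405, -0.0], [0.405, -0.914, -0.0], [-0.0, 0.0, -1.0]]
disc 0.5895185470581055 -0.018577754497528076 0.13988898694515228 [ 0.58652301 -0.01728916]
ring 295.6 204.2 [76. 78.] [ 0.5287 -0.0785]
ring 252.7 202.5 [76. 79.] [0.5301 0.0417]
ring 295.6 204.2 [91. 93.] [ 0.5287 -0.0784]
ring 252.7 202.4 [91. 93.] [0.5301 0.0417]
ring 275.0 182.0 [76. 77.] [ 0.5895 -0.0192]
ring 275.1 182.0 [91. 92.] [ 0.5895 -0.0192]
ring 297.3 161.6 [76. 78.] [ 0.6492 -0.0803]
ring 254.5 159.9 [75. 78.] [0.6504 0.0403]
ring 297.2 161.8 [89. 92.] [ 0.6486 -0.0798]
ring 254.6 160.0 [91. 92.] [0.6503 0.0403]
greencap top 166 168.5 227.3 [0.4514 0.2611]
greencap side 169 289.5 264.6 [0.4522 0.2557]
flaskstop top 65 104.0 204.0 [0.5068 0.4297]
flaskstop side 122 241.9 304.7 [0.5066 0.4291]
red top 54 158.4 158.4 [0.6377 0.2993]
red side 81 206.7 268.4 [0.6363 0.3059]
pad top 351 372.3 243.9 [ 0.4242 -0.2927]
pad side 145 335.3 181.1 [ 0.4229 -0.2922]
ambcap top 159 379.2 167.8 [ 0.628  -0.2977]
ambcap side 6 276.2 160.8 [ 0.63   -0.2845]
tab top 388 312.7 147.5 [ 0.6905 -0.1226]
```

View pics/c1.png

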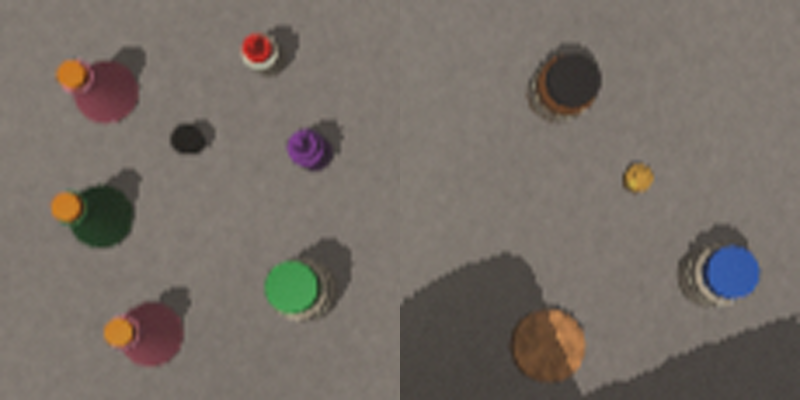

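The crop confirms the choices: green flask, red dropper, green-capped white jar, and on the right the amber jar and cork pad. I'll turn the tool so its x is world y and its y is world x, then go above the pad.

```bash
python3 -m jog '[[0,0,0,0,0,-0.1154,-1],[0,0,0,0,0,-0.1154,-1],[0,0,0,0,0,-0.1154,-1],[0,0,0,0,0,-0.1154,-1],[0,0,0,0,0,-0.1154,-1],[0,0,0,0,0,-0.1154,-1],[0,0,0,0,0,-0.1154,-1],[0,0,0,0,0,-0.1154,-1],[0,0,0,0,0,-0.1154,-1],[0,0,0,0,0,-0.1154,-1],[28,20,8,0,0,0,-1],[28,20,8,0,0,0,-1],[28,20,8,0,0,0,-1],[28,20,8,0,0,0,-1],[28,20,8,0,0,0,-1],[28,20,8,0,0,0,-1],[28,20,8,0,0,0,-1],[28,20,8,0,0,0,-1],[28,20,8,0,0,0,-1],[0,0,0,0,0,0,-1]]' 30
```

```text
t: 2.77
eef_pos: [0.4248, -0.2917, 0.1257]
eef_rot: [[-0.006, 1.0, -0.0], [1.0, 0.006, 0.003], [0.003, -0.0, -1.0]]
contact_force: [0.0, 0.5, 0.7]
finger_gap: 0.0856
gripper_force: 0.0
```

```bash
python3 -m jog '[[0,-1,20,0,0,0,-1],[-1,0,20,0,0,0,-1],[0,0,20,0,0,0,-1],[0,0,20,0,0,0,-1],[0,0,20,0,0,0,-1],[0,0,15,0,0,0,-1],[0,0,10,0,0,0,-1],[0,0,0,0,0,0,-1],[0,0,0,0,0,0,1],[0,0,0,0,0,0,1],[0,0,0,0,0,0,1],[0,0,0,0,0,0,1],[0,0,0,0,0,0,1],[0,0,0,0,0,0,1]]' 30
```

```text
t: 3.93
eef_pos: [0.4223, -0.2979, 0.0026]
eef_rot: [[-0.0, 1.0, 0.001], [1.0, 0.0, -0.001], [-0.001, 0.001, -1.0]]
contact_force: [-0.6, 0.4, 0.0]
finger_gap: 0.0124
gripper_force: 0.0
```

```bash
python3 - <<'E'
from h import *
snap("top","t1.png",(340,210,400,270),8);print(ctrl.observe()["joints"],ctrl.tcp_to_grasp)
print(proj("top",[.4223,-.2979,.0026]))
E
```

```text
[-6.14347874e-01  3.25544834e-01 -5.18983006e-01  7.25622426e-01
  3.59533882e-06  9.56382804e-01] 0.0187
[373.28567659 244.71796434]
```

View pics/t1.png

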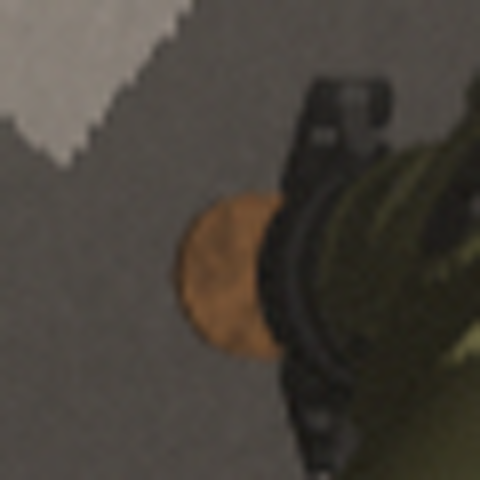

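```bash
python3 - <<'E'
from h import *
s=ctrl.observe();print(s["t"],s["finger_gap"],s["gripper_force"],s["eef_pos"])
snap("side","s1.png",(290,140,390,215),8)
E
```

```text
3.9833 0.0048216305245178765 0.0 [ 0.42213462 -0.29777655  0.00248685]
```

View pics/s1.png

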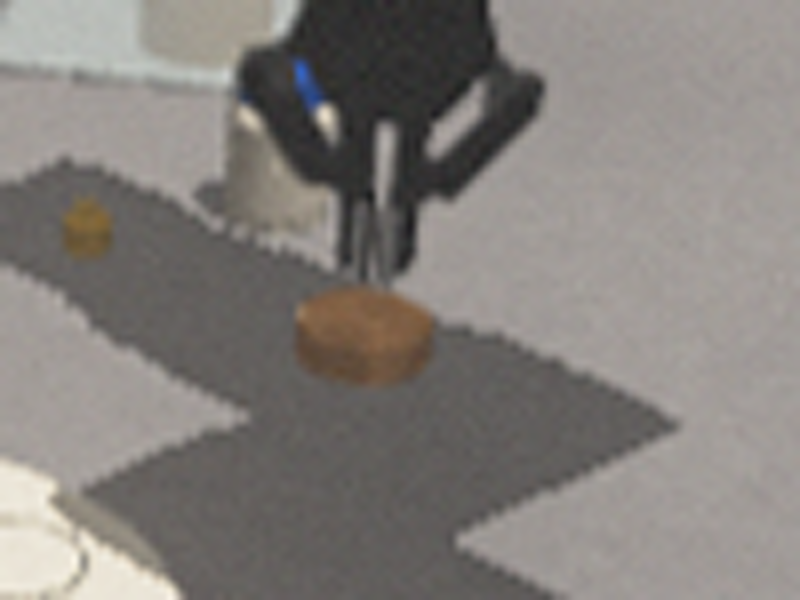

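```bash
python3 - <<'E'
from h import *
print("tip side",at("side",337.2,175,.003),"tip expected px",proj("side",[.4221,-.2978,.0025]),proj("top",[.4221,-.2978,.1]))
print("pad side",at("side",290+365/8,140+325/8,.012), "camera pos",ray("top",0,0)[0],ray("side",0,0)[0])
print(at("top",340+263/8,210+276/8,.014))
E
```

```text
tip side [ 0.42531795 -0.35868035  0.003     ] tip expected px [335.58772881 182.91605575] [380.69128074 244.41213648]
pad side [ 0.42244583 -0.29637808  0.012     ] camera pos [ 0.39894697 -0.00990532  1.45359771] [0.27902993 1.01108763 0.68305833]
[ 0.42268364 -0.29449421  0.014     ]
```

```bash
python3 - <<'E'
from h import *
from scipy.optimize import least_squares
print(proj("side",[.243,-.549,.199]),proj("top",[.243,-.549,.199]))
im=cv2.imread("pics/s0.png");im2=cv2.imread("pics/t0.png")
a=cv2.resize(im[70:170,530:630],(400,400));b=cv2.resize(im2[430:530,650:750],(400,400));cv2.imwrite("pics/c2.png",np.hstack([a,b]))
for z in(.01,.02,.025,.03):print(z,proj("side",[.422,-.298,z]))
E
```

```text
[399.77688707 108.67370941] [494.21550392 322.56246932]
0.01 [335.78205521 180.95015775]
0.02 [335.99257015 178.34285664]
0.025 [336.09845433 177.03218397]
0.03 [336.2047599 175.7167924]
```

View pics/c2.png

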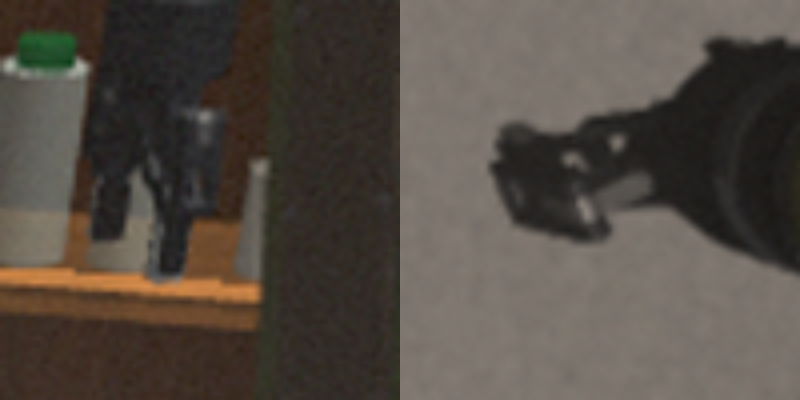

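```bash
python3 - <<'E'
from h import *
c=np.array([.243,-.549,.212]);y=np.array([.405,-.914,0])*.0425
for n,p in(("A",c+y),("B",c-y)):print(n,proj("side",p),proj("top",p))
for cam in("top","side"):
  i=eyes.camera_info(cam);print(cam,{k:i[k] for k in("fx","fy","cx","cy","k1")},np.round(i["camera_from_world"],3).tolist())
# base check: base flange front in side; origin
print("origin",proj("side",[0,0,0]),proj("top",[0,0,0]))
E
python3 -m jog '[[0,0,-30,0,0,0,1],[0,0,-30,0,0,0,1],[0,0,-30,0,0,0,1],[-35,-15,-10,0,0,0,1],[-35,-15,0,0,0,0,1],[-35,-15,0,0,0,0,1],[-35,-15,0,0,0,0,1],[-35,-10,0,0,0,0,1],[-35,-10,0,0,0,0,1],[-35,0,0,0,0,0,1],[0,0,0,0,0,0,1],[0,0,0,0,0,0,1],[0,0,0,0,0,0,1]]'
python3 - <<'E'
from h import *
T=eyes.snapshot("top");S=eyes.snapshot("side");p=ctrl.observe()["eef_pos"]
a,b=proj("top",p),proj("side",p);print(p,a,b)
def cr(I,q,w=30):
    u,v=[int(min(max(t,w),m-w)) for t,m in zip(q,(560,420))];print("crop origin",u-w,v-w);return cv2.resize(I[v-w:v+w,u-w:u+w],(400,400),interpolation=2)
cv2.imwrite("pics/c3.png",np.hstack([cr(T,a),cr(S,b)])[:,:,::-1])
E
```

```text
A [395.69818883 101.54231308] [513.05511202 316.42845794]
B [405.20271441 108.81393426] [480.10486533 330.25110446]
top {'fx': 519.7590407444148, 'fy': 519.7590407444148, 'cx': 271.41412613769836, 'cy': 207.9611652051988, 'k1': 0.005867815151145777} [[0.03, -1.0, 0.003, -0.026], [0.996, 0.03, 0.081, -0.514], [-0.081, 0.001, 0.997, -1.417], [0.0, 0.0, 0.0, 1.0]]
side {'fx': 426.5487961257026, 'fy': 426.5487961257026, 'cx': 278.6993740107447, 'cy': 208.0287980723548, 'k1': 0.03848425889254339} [[-0.967, -0.256, 0.002, 0.527], [0.134, -0.497, 0.857, -0.12], [-0.218, 0.829, 0.515, -1.129], [0.0, 0.0, 0.0, 1.0]]
origin [479.64764207 253.91622512] [261.68834892 396.86437857]
t: 5.12
eef_pos: [0.3416, -0.5418, 0.1015]
eef_rot: [[0.0, 1.0, -0.001], [1.0, -0.0, 0.002], [0.002, -0.001, -1.0]]
contact_force: [-0.7, 0.6, 0.1]
finger_gap: -0.0003
gripper_force: 0.0
[ 0.34205297 -0.54120034  0.10201968] [474.77525821 278.30582327] [368.3918757  132.65492875]
crop origin 444 248
crop origin 338 102
```

View pics/c3.png

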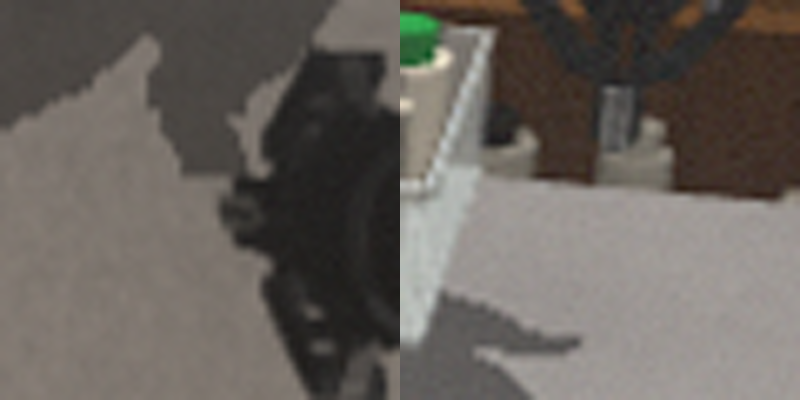

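```bash
cat >> h.py <<'E'
def tri(pt,ps):
    A=[];B=[]
    for cam,(u,v) in(("top",pt),("side",ps)):
        o,d=ray(cam,u,v);d=d/np.linalg.norm(d);M=np.eye(3)-np.outer(d,d);A.append(M);B.append(M@o)
    x=np.linalg.lstsq(np.vstack(A),np.hstack(B),rcond=None)[0]
    return x,proj("top",x)-pt,proj("side",x)-ps
E
python3 - <<'E'
from h import *
print(tri((479.2,280.2),(370.3,124.5)))
E
```

```text
(array([ 0.33882373, -0.53951344,  0.13464646]), array([0.00764797, 0.08129683]), array([-5.63028137e-02,  7.29797539e-05]))
```

Triangulated, the shut fingertips sit about 32 mm higher than the reported TCP, while x and y agree. That explains why the fingers closed above the pad. I'll pin the offset with a gentle touch on the bare table here.

```bash
python3 -m jog '[[0,0,25,0,0,0,1],[0,0,25,0,0,0,1],[0,0,25,0,0,0,1],[0,0,15,0,0,0,1],[0,0,8,0,0,0,1],[0,0,0,0,0,0,1],[0,0,0,0,0,0,1]]'; for i in 1; do python3 -m jog '[[0,0,2,0,0,0,1],[0,0,2,0,0,0,1],[0,0,2,0,0,0,1],[0,0,2,0,0,0,1],[0,0,2,0,0,0,1],[0,0,0,0,0,0,1]]'; done
```

```text
t: 5.8
eef_pos: [0.3423, -0.5421, 0.0047]
eef_rot: [[-0.001, 1.0, 0.0], [1.0, 0.001, -0.0], [-0.0, 0.0, -1.0]]
contact_force: [0.5, -0.9, 0.4]
finger_gap: 0.0001
gripper_force: 0.0
t: 6.3
eef_pos: [0.3417, -0.5424, -0.0063]
eef_rot: [[0.0, 1.0, -0.0], [1.0, -0.0, 0.001], [0.001, -0.0, -1.0]]
contact_force: [-0.6, 0.0, 0.2]
finger_gap: 0.0002
gripper_force: 0.0
```

No contact at reported z = -6 mm, so the offset is real. I'll continue down.

```bash
python3 -m jog '[[0,0,3,0,0,0,1],[0,0,3,0,0,0,1],[0,0,3,0,0,0,1],[0,0,3,0,0,0,1],[0,0,0,0,0,0,1]]'; python3 -m jog '[[0,0,2,0,0,0,1],[0,0,2,0,0,0,1],[0,0,0,0,0,0,1]]'; python3 -m jog '[[0,0,2,0,0,0,1],[0,0,0,0,0,0,1]]';
```

```text
t: 6.72
eef_pos: [0.3415, -0.542, -0.0188]
eef_rot: [[0.0, 1.0, -0.001], [1.0, -0.0, 0.001], [0.001, -0.001, -1.0]]
contact_force: [-0.6, -0.2, 0.3]
finger_gap: -0.0001
gripper_force: 0.0
t: 6.97
eef_pos: [0.3418, -0.5424, -0.0223]
eef_rot: [[-0.0, 1.0, -0.0], [1.0, 0.0, 0.0], [0.0, -0.0, -1.0]]
contact_force: [-0.3, 1.0, -0.3]
finger_gap: 0.0
gripper_force: 0.0
t: 7.13
eef_pos: [0.3418, -0.5425, -0.0242]
eef_rot: [[-0.0, 1.0, -0.0], [1.0, 0.0, 0.0], [0.0, -0.0, -1.0]]
contact_force: [0.9, 0.7, 0.3]
finger_gap: -0.0
gripper_force: 0.0
```

```bash
for k in 1; do python3 -m jog '[[0,0,1.5,0,0,0,1],[0,0,1.5,0,0,0,1],[0,0,0,0,0,0,1]]'; python3 -m jog '[[0,0,1.5,0,0,0,1],[0,0,0,0,0,0,1]]';python3 -m jog '[[0,0,1.5,0,0,0,1],[0,0,0,0,0,0,1]]'; done | grep -E "eef_pos|contact"
```

```text
eef_pos: [0.3418, -0.5424, -0.0272]
contact_force: [0.4, 0.2, -0.7]
eef_pos: [0.3418, -0.5425, -0.0287]
contact_force: [0.4, -0.3, 0.2]
eef_pos: [0.3418, -0.5425, -0.0302]
contact_force: [0.1, 0.2, -0.2]
```

```bash
for k in 1; do python3 -m jog '[[0,0,1.5,0,0,0,1],[0,0,0,0,0,0,1]]'; python3 -m jog '[[0,0,1.5,0,0,0,1],[0,0,0,0,0,0,1]]';python3 -m jog '[[0,0,1.5,0,0,0,1],[0,0,0,0,0,0,1]]'; done | grep -E "eef_pos|contact"
python3 - <<'E'
from h import *
p=ctrl.observe()["eef_pos"];S=eyes.snapshot("side");T=eyes.snapshot("top");a=proj("top",p);b=proj("side",p);print(a,b)
def cr(I,q,w=25):
    u,v=[int(t) for t in q];print(u-w,v-w);return cv2.resize(I[v-w:v+w,u-w:u+w],(400,400),interpolation=2)
cv2.imwrite("pics/c4.png",np.hstack([cr(T,a),cr(S,b)])[:,:,::-1])
E
```

```text
eef_pos: [0.3418, -0.5425, -0.0317]
contact_force: [0.2, 0.5, 0.1]
eef_pos: [0.342, -0.5427, -0.0321]
contact_force: [-0.8, 1.6, 6.5]
eef_pos: [0.342, -0.5427, -0.0322]
contact_force: [-4.1, 5.4, 18.7]
[456.71721578 275.7730985 ] [364.56647737 165.14114471]
431 250
339 140
```

View pics/c4.png

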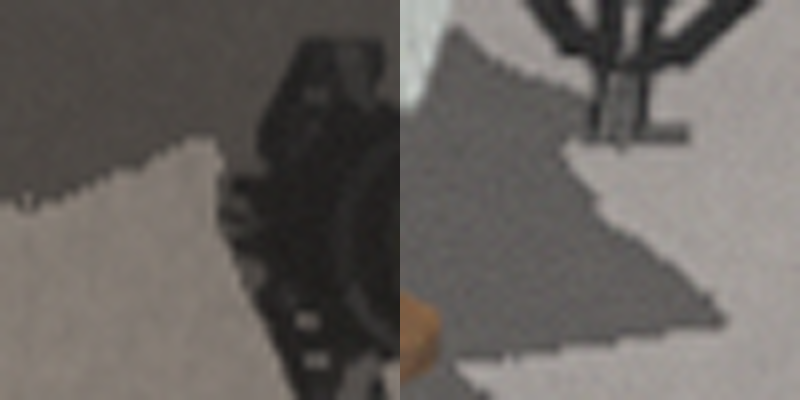

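Contact at reported z = -32 mm, so the true tip height is the reported z plus 32 mm. Now back to the pad.

```bash
python3 -m jog '[[0,0,-36,0,0,0,-1],[0,0,-36,0,0,0,-1],[0,0,-33,0,0,0,-1],[31,10,0,0,0,0,-1],[31,10,0,0,0,0,-1],[31,10,0,0,0,0,-1],[31,10,0,0,0,0,-1],[31,10,0,0,0,0,-1],[31,10,0,0,0,0,-1],[31,10,0,0,0,0,-1],[31,11,0,0,0,0,-1],[0,0,20,0,0,0,-1],[0,0,20,0,0,0,-1],[0,0,20,0,0,0,-1],[0,0,10,0,0,0,-1],[0,0,0,0,0,0,-1],[0,0,0,0,0,0,-1]]' 30
python3 - <<'E'
from h import *
print(proj("side",[.342,-.5425,0]))
E
```

```text
t: 9.73
eef_pos: [0.4226, -0.2945, 0.0005]
eef_rot: [[0.0, 1.0, -0.001], [1.0, -0.0, 0.001], [0.001, -0.001, -1.0]]
contact_force: [0.0, -0.5, 0.6]
finger_gap: 0.085
gripper_force: 0.0
[365.45622837 157.60128076]
```

```bash
python3 -m jog '[[0,0,12,0,0,0,-1],[0,0,10,0,0,0,-1],[0,0,6,0,0,0,-1],[0,0,2,0,0,0,-1],[0,0,0,0,0,0,0.8],[0,0,0,0,0,0,0.8],[0,0,0,0,0,0,0.8],[0,0,0,0,0,0,0.8],[0,0,0,0,0,0,0.8]]' 30
```

```text
t: 10.48
eef_pos: [0.4232, -0.2949, -0.0286]
eef_rot: [[0.0, 1.0, 0.001], [1.0, -0.0, -0.001], [-0.001, 0.001, -1.0]]
contact_force: [-1.7, 1.2, 6.1]
finger_gap: 0.0568
gripper_force: 31.7
```

```bash
python3 -m jog '[[0,0,-10,0,0,0,0.8],[0,0,-25,0,0,0,0.8],[0,0,-30,0,0,0,0.8],[0,0,-15,0,0,0,0.8],[15,9,0,0,0,0,0.8],[30.5,18.5,0,0,0,0,0.8],[30.5,18.5,0,0,0,0,0.8],[30.5,18.5,0,0,0,0,0.8],[30.5,18.5,0,0,0,0,0.8],[30.5,18.5,0,0,0,0,0.8],[30.5,18.5,0,0,0,0,0.8],[30.5,18.5,0,0,0,0,0.8],[30.5,18.5,0,0,0,0,0.8],[15,9,0,0,0,0,0.8],[0,0,0,0,0,0,0.8],[0,0,0,0,0,0,0.8]]'
```

```text
t: 11.82
eef_pos: [0.5893, -0.0198, 0.051]
eef_rot: [[-0.002, 1.0, 0.0], [1.0, 0.002, -0.0], [-0.0, 0.0, -1.0]]
contact_force: [-0.3, 0.8, -0.8]
finger_gap: 0.0566
gripper_force: 32.1
```

```bash
python3 - <<'E'
from h import *
S=eyes.snapshot("side");cv2.imwrite("pics/s5.png",cv2.resize(S[170:260,200:320],None,fx=5,fy=5)[:,:,::-1])
s=ctrl.observe();print(s["eef_pos"])
E
```

```text
[ 0.58858903 -0.02067738  0.05085216]
```

View pics/s5.png

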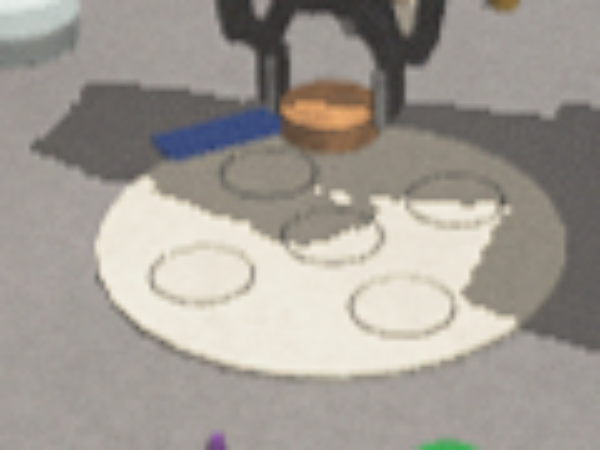

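The pad is held level above the middle ring. Now I'll lower and release it.

```bash
python3 -m jog '[[1,1,25,0,0,0,0.8],[0,0,25,0,0,0,0.8],[0,0,15,0,0,0,0.8],[0,0,5,0,0,0,0.8],[0,0,1.5,0,0,0,0.8],[0,0,0,0,0,0,0.8]]'
```

```text
t: 12.37
eef_pos: [0.5897, -0.0205, -0.0205]
eef_rot: [[0.001, 1.0, -0.0], [1.0, -0.001, -0.0], [-0.0, -0.0, -1.0]]
contact_force: [-0.3, 0.2, -1.0]
finger_gap: 0.0564
gripper_force: 32.1
```

```bash
python3 -m jog '[[0,0,1.5,0,0,0,0.8],[0,0,0,0,0,0,0.8],[0,0,0,0,0,0,-0.6],[0,0,0,0,0,0,-0.6],[0,0,0,0,0,0,-0.6],[0,0,-20,0,0,0,-0.6],[0,0,-38,0,0,0,-1],[0,0,-38,0,0,0,-1],[0,0,-28,0,0,0,-1],[-28,4,0,0,0,0,-1],[-31,4,0,0,0,0,-1],[-31,4,0,0,0,0,-1],[-31,4,0,0,0,0,-1],[-31,4,0,0,0,0,-1],[-31,4,0,0,0,0,-1],[-31,4,0,0,0,0,-1],[-31,5,0,0,0,0,-1],[-31,5,0,0,0,0,-1],[0,0,0,0,0,0,-1],[0,0,0,0,0,0,-1]]'
python3 - <<'E'
from h import *
T=eyes.snapshot("top");S=eyes.snapshot("side")
f=lambda I:(lambda h:((h[...,0]>=5)&(h[...,0]<=20)&(h[...,1]>90)&(h[...,2]>60)))(cv2.cvtColor(I,cv2.COLOR_RGB2HSV))
for cam,I,b,z in(("top",T,(255,165,295,200),.021),("side",S,(245,195,285,225),.018)):
    v,u=np.nonzero(f(I)[b[1]:b[3],b[0]:b[2]]);u=u+b[0];v=v+b[1];print(cam,len(u),u.mean(),v.mean(),at(cam,u.mean(),v.mean(),z))
b=(350,145,410,190)
h=T[150:185,362:395];v,u=np.nonzero(h.max(2)<55);print("amber",len(u),at("top",u.mean()+362,v.mean()+150,.073))
h=S[145:175,262:292];v,u=np.nonzero(h.max(2)<75);print("amber side",len(u),u.min()+262,u.max()+262,v.min()+145,v.max()+145,at("side",u.mean()+262,v.mean()+145,.068))
E
```

```text
t: 14.03
eef_pos: [0.6278, -0.2972, 0.1013]
eef_rot: [[0.002, 1.0, 0.0], [1.0, -0.002, 0.0], [0.0, 0.0, -1.0]]
contact_force: [0.2, 0.9, -0.1]
finger_gap: 0.0855
gripper_force: 0.0
top 336 274.61011904761904 180.92857142857142 [ 0.59055948 -0.0177919   0.021     ]
side 207 265.80193236714973 214.11111111111111 [ 0.58919535 -0.01629913  0.018     ]
amber 429 [ 0.637997   -0.31005785  0.073     ]
amber side 74 273 283 155 162 [ 0.62733574 -0.29737491  0.068     ]
```

The pad sits within about 3 mm of the middle. Next the amber jar.

```bash
python3 -m jog '[[0,0,30,0,0,0,-1],[0,0,30,0,0,0,-1],[0,0,30,0,0,0,-1],[0,0,20,0,0,0,-1],[0,0,9,0,0,0,-1],[0,0,0,0,0,0,-1],[0,0,0,0,0,0,0.9],[0,0,0,0,0,0,0.9],[0,0,0,0,0,0,0.9],[0,0,0,0,0,0,0.9],[0,0,0,0,0,0,0.9]]' 40
```

```text
t: 15.05
eef_pos: [0.6295, -0.2963, -0.015]
eef_rot: [[0.0, 1.0, 0.003], [1.0, -0.0, -0.001], [-0.001, 0.003, -1.0]]
contact_force: [-0.0, 1.0, 5.7]
finger_gap: 0.0468
gripper_force: 42.1
```

```bash
python3 -m jog '[[0,0,-10,0,0,0,0.9],[0,0,-25,0,0,0,0.9],[0,0,-25,0,0,0,0.9],[12,-5.8,0,0,0,0,0.9],[24,-11,0,0,0,0,0.9],[24,-11,0,0,0,0,0.9],[24,-11,0,0,0,0,0.9],[24,-11,0,0,0,0,0.9],[24,-11,0,0,0,0,0.9],[24,-11,0,0,0,0,0.9],[24,-11,0,0,0,0,0.9],[24,-11,0,0,0,0,0.9],[14,-7,0,0,0,0,0.9],[0,0,0,0,0,0,0.9],[0,0,0,0,0,0,0.9]]'
```

```text
t: 16.3
eef_pos: [0.5274, -0.0775, 0.0433]
eef_rot: [[-0.001, 1.0, 0.001], [1.0, 0.001, -0.001], [-0.001, 0.001, -1.0]]
contact_force: [0.7, -0.3, -2.2]
finger_gap: 0.047
gripper_force: 41.7
```

```bash
python3 -m jog '[[-1,1,20,0,0,0,0.9],[0,0,20,0,0,0,0.9],[0,0,8,0,0,0,0.9],[0,0,3,0,0,0,0.9],[0,0,0,0,0,0,0.9],[0,0,0,0,0,0,0.9]]' | grep -E "pos|cont"; python3 -m jog '[[0,0,1.5,0,0,0,0.9],[0,0,0,0,0,0,0.9]]'| grep -E "pos|cont"
```

```text
eef_pos: [0.5288, -0.0794, -0.0079]
contact_force: [-0.0, 0.5, -1.4]
eef_pos: [0.5292, -0.0792, -0.0091]
contact_force: [-0.5, -0.6, 1.7]
```

```bash
python3 -m jog '[[0,0,0.5,0,0,0,-0.4],[0,0,0,0,0,0,-0.4],[0,0,0,0,0,0,-0.4],[0,0,0,0,0,0,-0.4],[0,0,-20,0,0,0,-0.4],[0,0,-35,0,0,0,-0.4],[0,0,-35,0,0,0,-0.4],[0,0,-20,0,0,0,-1],[26,-6,0,0,0,0,-1],[34,-8,0,0,0,0,-1],[34,-8,0,0,0,0,-1],[34,-8,0,0,0,0,-1],[34,-8,0,0,0,0,-1],[34,-8,0,0,0,0,-1],[34,-8,0,0,0,0,-1],[34,-8,0,0,0,0,-1],[34,-8,0,0,0,0,-1],[34,-8,0,0,0,0,-1],[6,0,0,0,0,0,-1],[0,0,0,0,0,0,-1]]'
python3 - <<'E'
from h import *
T=eyes.snapshot("top");S=eyes.snapshot("side")
def b(cam,I,f,bx,z,n):
    v,u=np.nonzero(f(cv2.cvtColor(I,cv2.COLOR_RGB2HSV).astype(int))[bx[1]:bx[3],bx[0]:bx[2]])
    if len(u):u=u+bx[0];v=v+bx[1];print(n,cam,len(u),u.min(),u.max(),v.min(),v.max(),at(cam,u.mean(),v.mean(),z)[:2].round(4))
gr=lambda h:(h[...,0]>45)&(h[...,0]<80)&(h[...,1]>110)
bk=lambda h:h[...,2]<60
b("side",S,gr,(270,250,310,285),.0665,"green");b("top",T,gr,(150,210,190,245),.073,"green")
b("top",T,bk,(285,190,315,215),.079,"amber");b("side",S,bk,(278,182,304,206),.0725,"amber")
E
```

```text
t: 18.63
eef_pos: [0.4497, 0.2614, 0.0996]
eef_rot: [[-0.004, 1.0, 0.0], [1.0, 0.004, 0.0], [0.0, 0.0, -1.0]]
contact_force: [0.0, -0.4, 0.3]
finger_gap: 0.0856
gripper_force: 0.0
green side 196 281 297 259 273 [0.4511 0.2587]
green top 94 166 175 221 234 [0.45   0.2536]
amber side 492 278 303 182 205 [ 0.5264 -0.0607]
```

```bash
python3 -m jog '[[-2,1.5,30,0,0,0,-1],[0,0,30,0,0,0,-1],[0,0,30,0,0,0,-1],[0,0,20,0,0,0,-1],[0,0,7,0,0,0,-1],[0,0,0,0,0,0,-1],[0,0,0,0,0,0,0.9],[0,0,0,0,0,0,0.9],[0,0,0,0,0,0,0.9],[0,0,0,0,0,0,0.9],[0,0,0,0,0,0,0.9]]' 40
```

```text
t: 19.65
eef_pos: [0.4529, 0.2579, -0.0156]
eef_rot: [[0.0, 1.0, 0.003], [1.0, -0.0, 0.001], [0.001, 0.003, -1.0]]
contact_force: [-1.1, -2.0, 6.7]
finger_gap: 0.0469
gripper_force: 40.7
```

```bash
python3 -m jog '[[0,0,-10,0,0,0,0.9],[0,0,-25,0,0,0,0.9],[0,0,-25,0,0,0,0.9],[-12,11,0,0,0,0,0.9],[-24,22,0,0,0,0,0.9],[-24,22,0,0,0,0,0.9],[-24,22,0,0,0,0,0.9],[-24,22,0,0,0,0,0.9],[-24,22,0,0,0,0,0.9],[-24,22,0,0,0,0,0.9],[-24,22,0,0,0,0,0.9],[-24,22,0,0,0,0,0.9],[-13,10,0,0,0,0,0.9],[0,0,0,0,0,0,0.9],[0,0,0,0,0,0,0.9]]'
```

```text
t: 20.9
eef_pos: [0.6487, 0.0399, 0.043]
eef_rot: [[0.001, 1.0, -0.0], [1.0, -0.001, 0.001], [0.001, -0.0, -1.0]]
contact_force: [-0.3, 0.7, -2.0]
finger_gap: 0.0472
gripper_force: 41.8
```

```bash
python3 -m jog '[[0,1,20,0,0,0,0.9],[0,0,20,0,0,0,0.9],[0,0,8,0,0,0,0.9],[0,0,3,0,0,0,0.9],[0,0,0,0,0,0,0.9],[0,0,0,0,0,0,0.9]]' | grep -E "pos|cont"; python3 -m jog '[[0,0,1.5,0,0,0,0.9],[0,0,0,0,0,0,0.9]]'| grep -E "pos|cont"
```

```text
eef_pos: [0.6495, 0.0412, -0.0076]
contact_force: [-0.1, -0.3, -1.5]
eef_pos: [0.6501, 0.0407, -0.0093]
contact_force: [-1.4, 0.1, -1.0]
```

```bash
python3 -m jog '[[0,0,1,0,0,0,-0.4],[0,0,0,0,0,0,-0.4],[0,0,0,0,0,0,-0.4],[0,0,0,0,0,0,-0.4],[0,0,-20,0,0,0,-0.4],[0,0,-35,0,0,0,-0.4],[0,0,-35,0,0,0,-0.4],[0,0,-20,0,0,0,-0.4],[21,-2,0,0,0,0,-0.4],[30,-2,0,0,0,0,-0.4],[30,-2,0,0,0,0,-0.4],[30,-2,0,0,0,0,-0.4],[30,-2,0,0,0,0,-0.4],[30,-2,0,0,0,0,-0.4],[30,-1,0,0,0,0,-0.4],[30,-1,0,0,0,0,-0.4],[30,-1,0,0,0,0,-0.4],[0,0,0,0,0,0,-0.4],[0,0,0,0,0,0,-0.4]]'
python3 - <<'E'
from h import *
T=eyes.snapshot("top");S=eyes.snapshot("side")
def b(cam,I,f,bx,z,n):
    v,u=np.nonzero(f(cv2.cvtColor(I,cv2.COLOR_RGB2HSV).astype(int))[bx[1]:bx[3],bx[0]:bx[2]])
    if len(u):u=u+bx[0];v=v+bx[1];print(n,cam,len(u),u.min(),u.max(),v.min(),v.max(),at(cam,u.mean(),v.mean(),z)[:2].round(4))
gr=lambda h:(h[...,0]>45)&(h[...,0]<80)&(h[...,1]>110)
red=lambda h:((h[...,0]<5)|(h[...,0]>172))&(h[...,1]>130)
b("side",S,gr,(225,180,270,225),.0725,"green");b("top",T,gr,(235,140,275,180),.079,"green")
b("side",S,red,(195,255,222,282),.056,"red")
cv2.imwrite("pics/s6.png",cv2.resize(S[150:300,170:330],None,fx=4,fy=4)[:,:,::-1])
E
```

```text
t: 23.15
eef_pos: [0.6342, 0.3031, 0.0989]
eef_rot: [[-0.003, 1.0, 0.0], [1.0, 0.003, -0.0], [-0.0, 0.0, -1.0]]
contact_force: [0.4, -0.4, -0.5]
finger_gap: 0.0597
gripper_force: 0.0
green side 71 234 245 200 210 [0.6531 0.0342]
green top 61 251 259 149 160 [0.6547 0.035 ]
red side 86 202 211 262 274 [0.6363 0.3061]
```

View pics/s6.png

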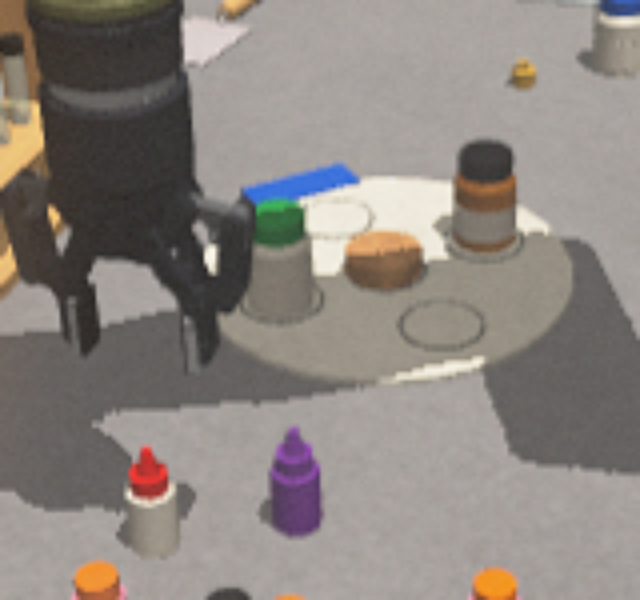

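White jar, pad and amber jar all stand within their rings. The red dropper at about (150,505) is next, and I'll avoid the purple one at (297,485).

```bash
python3 -m jog '[[0,2.5,30,0,0,0,-0.4],[0,0,30,0,0,0,-0.4],[0,0,30,0,0,0,-0.4],[0,0,22,0,0,0,-0.4],[0,0,10,0,0,0,-0.4],[0,0,0,0,0,0,-0.4],[0,0,0,0,0,0,1],[0,0,0,0,0,0,1],[0,0,0,0,0,0,1],[0,0,0,0,0,0,1],[0,0,0,0,0,0,1]]' 25
```

```text
t: 24.17
eef_pos: [0.6389, 0.302, -0.0205]
eef_rot: [[0.0, 1.0, 0.004], [1.0, -0.0, 0.001], [0.001, 0.004, -1.0]]
contact_force: [-0.0, -1.8, 6.5]
finger_gap: 0.0297
gripper_force: 25.2
```

```bash
python3 -m jog '[[0,0,-10,0,0,0,1],[0,0,-30,0,0,0,1],[0,0,-30,0,0,0,1],[0,0,-20,0,0,0,1],[-14,-6,0,0,0,0,1],[-29,-12,0,0,0,0,1],[-29,-12,0,0,0,0,1],[-29,-12,0,0,0,0,1],[-29,-12,0,0,0,0,1],[-29,-12,0,0,0,0,1],[-29,-12,0,0,0,0,1],[-29,-12,0,0,0,0,1],[-29,-12,0,0,0,0,1],[-14,-6,0,0,0,0,1],[0,0,0,0,0,0,1],[0,0,0,0,0,0,1]]'
```

```text
t: 25.5
eef_pos: [0.5293, 0.041, 0.068]
eef_rot: [[0.002, 1.0, 0.001], [1.0, -0.002, 0.001], [0.001, 0.001, -1.0]]
contact_force: [0.5, 0.2, -1.2]
finger_gap: 0.0295
gripper_force: 24.9
```

```bash
python3 -m jog '[[0,1,25,0,0,0,1],[0,0,25,0,0,0,1],[0,0,20,0,0,0,1],[0,0,9,0,0,0,1],[0,0,3,0,0,0,1],[0,0,0,0,0,0,1],[0,0,0,0,0,0,1]]' | grep -E "pos|cont"; python3 -m jog '[[0,0,1.5,0,0,0,1],[0,0,0,0,0,0,1]]'| grep -E "pos|cont"
```

```text
eef_pos: [0.5311, 0.0423, -0.0142]
contact_force: [0.1, -0.2, -0.2]
eef_pos: [0.5315, 0.0422, -0.0149]
contact_force: [-2.3, 0.5, 9.5]
```

```bash
python3 -m jog '[[0,0,0,0,0,0,-0.2],[0,0,0,0,0,0,-0.2],[0,0,0,0,0,0,-0.2],[0,0,-20,0,0,0,-0.2],[0,0,-38,0,0,0,-0.2],[0,0,-38,0,0,0,-0.2],[0,0,-24,0,0,0,-0.4],[27,-2,0,0,0,0,-0.4],[40,-2,0,0,0,0,-0.4],[40,-2,0,0,0,0,-0.4],[40,-3,0,0,0,0,-0.4],[40,-3,0,0,0,0,-0.4],[40,-3,0,0,0,0,-0.4],[40,-3,0,0,0,0,-0.4],[40,-3,0,0,0,0,-0.4],[40,-3,0,0,0,0,-0.4],[40,-1,0,0,0,0,-0.4],[0,0,0,0,0,0,-0.4],[0,0,0,0,0,0,-0.4]]'
python3 - <<'E'
from h import *
T=eyes.snapshot("top");S=eyes.snapshot("side")
def b(cam,I,f,bx,z,n):
    v,u=np.nonzero(f(cv2.cvtColor(I,cv2.COLOR_RGB2HSV).astype(int))[bx[1]:bx[3],bx[0]:bx[2]])
    if len(u):u=u+bx[0];v=v+bx[1];print(n,cam,len(u),u.min(),u.max(),v.min(),v.max(),at(cam,u.mean(),v.mean(),z)[:2].round(4))
orr=lambda h:(h[...,0]>=5)&(h[...,0]<=20)&(h[...,1]>110)&(h[...,2]>60)
gr=lambda h:(h[...,0]>45)&(h[...,0]<80)&(h[...,1]>110)
red=lambda h:((h[...,0]<5)|(h[...,0]>172))&(h[...,1]>130)
b("side",S,orr,(232,295,255,312),.089,"stop");b("top",T,orr,(97,195,112,213),.092,"stop")
for n,f,bt,bs,zt,zs in(("white",gr,(240,145,270,175),(225,180,270,225),.079,.0725),("drop",red,(235,190,268,215),(262,205,295,240),.064,.062),("pad",orr,(255,165,295,200),(245,195,285,225),.021,.018)):
    b("top",T,f,bt,zt,n);b("side",S,f,bs,zs,n)
bk=lambda h:h[...,2]<55
b("top",T,bk,(288,190,318,218),.079,"amb");b("side",S,bk,(280,180,302,196),.0725,"amb")
cv2.imwrite("pics/s7.png",cv2.resize(S[150:340,170:330],None,fx=3,fy=3)[:,:,::-1])
E
```

```text
t: 27.83
eef_pos: [0.5044, 0.4305, 0.1028]
eef_rot: [[-0.003, 1.0, -0.0], [1.0, 0.003, -0.0], [-0.0, -0.0, -1.0]]
contact_force: [0.3, -0.7, 0.3]
finger_gap: 0.0595
gripper_force: 0.0
stop side 121 237 247 299 311 [0.5066 0.4292]
stop top 63 100 108 200 208 [0.5063 0.429 ]
white top 157 246 259 149 162 [0.6492 0.0438]
drop top 47 249 256 197 204 [0.5305 0.0407]
drop side 54 276 283 210 219 [0.5296 0.0477]
pad top 323 255 291 171 198 [ 0.5902 -0.0176]
pad side 177 260 284 195 221 [ 0.5858 -0.018 ]
amb side 1 297 297 192 192 [ 0.5094 -0.0756]
```

View pics/s7.png

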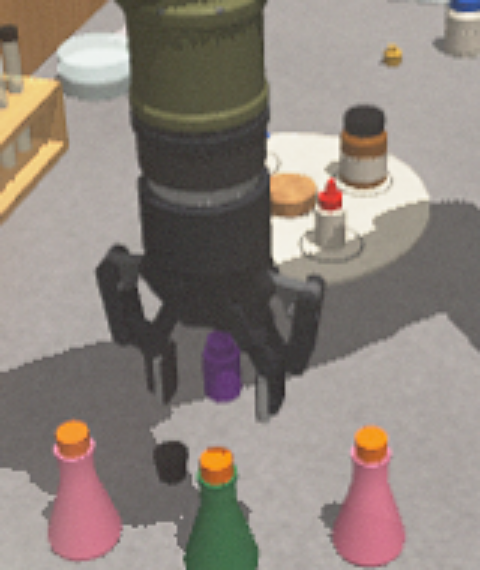

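The dropper stands in its ring too. The green flask is under the gripper, with the pink ones clear on either side, so I'll grip its neck.

```bash
python3 -m jog '[[0,0,25,0,0,0,-0.4],[0,0,25,0,0,0,-0.4],[0,0,20,0,0,0,-0.4],[0,0,12,0,0,0,-0.4],[0,0,2,0,0,0,-0.4],[0,0,0,0,0,0,-0.4],[0,0,0,0,0,0,1],[0,0,0,0,0,0,1],[0,0,0,0,0,0,1],[0,0,0,0,0,0,1],[0,0,0,0,0,0,1],[0,0,0,0,0,0,1]]' 40
```

```text
t: 28.93
eef_pos: [0.5065, 0.4292, 0.0213]
eef_rot: [[0.0, 1.0, 0.003], [1.0, -0.0, 0.002], [0.002, 0.003, -1.0]]
contact_force: [1.3, -1.1, 6.3]
finger_gap: 0.0222
gripper_force: 40.1
```

```bash
python3 -m jog '[[0,0,-10,0,0,0,1],[0,0,-25,0,0,0,1],[0,0,-35,0,0,0,1],[0,0,-25,0,0,0,1],[0,0,-10,0,0,0,1],[-17,3.5,0,0,0,0,1],[-34,6,0,0,0,0,1],[-36,7,0,0,0,0,1],[-36,7,0,0,0,0,1],[-36,7,0,0,0,0,1],[-36,7,0,0,0,0,1],[-36,7,0,0,0,0,1],[-36,7,0,0,0,0,1],[-36,7,0,0,0,0,1],[-36,7,0,0,0,0,1],[-36,7,0,0,0,0,1],[-36,7,0,0,0,0,1],[-36,5,0,0,0,0,1],[0,0,0,0,0,0,1],[0,0,0,0,0,0,1]]'
```

```text
t: 30.6
eef_pos: [0.5881, -0.021, 0.1229]
eef_rot: [[0.004, 1.0, -0.003], [1.0, -0.004, 0.0], [0.0, -0.003, -1.0]]
contact_force: [-0.8, 0.2, -1.4]
finger_gap: 0.0222
gripper_force: 39.4
```

```bash
python3 -m jog '[[1,1,25,0,0,0,1],[0,0,25,0,0,0,1],[0,0,16,0,0,0,1],[0,0,4,0,0,0,1],[0,0,0,0,0,0,1],[0,0,0,0,0,0,1]]' | grep -E "pos|cont"
python3 - <<'E'
from h import *
S=eyes.snapshot("side");cv2.imwrite("pics/s8.png",cv2.resize(S[150:250,210:330],None,fx=5,fy=5)[:,:,::-1])
E
```

```text
eef_pos: [0.5903, -0.017, 0.0548]
contact_force: [-0.3, 0.3, -0.3]
```

View pics/s8.png

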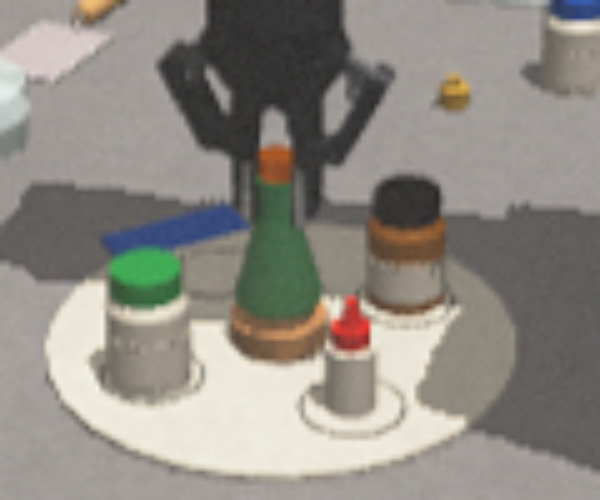

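```bash
python3 -m jog '[[0,0,5,0,0,0,1],[0,0,2.5,0,0,0,1],[0,0,0,0,0,0,1],[0,0,0,0,0,0,1]]' | grep -E "pos|cont";python3 -m jog '[[0,0,1.5,0,0,0,1],[0,0,0,0,0,0,1]]' | grep -E "pos|cont"
```

```text
eef_pos: [0.5906, -0.0176, 0.0473]
contact_force: [0.4, -0.1, -1.1]
eef_pos: [0.5906, -0.0177, 0.0456]
contact_force: [0.5, -0.0, -0.9]
```

```bash
python3 -m jog '[[0,0,1,0,0,0,1],[0,0,0,0,0,0,1]]' | grep -E "pos|cont";python3 -m jog '[[0,0,1,0,0,0,1],[0,0,0,0,0,0,1]]' | grep -E "pos|cont"
```

```text
eef_pos: [0.5908, -0.0178, 0.0452]
contact_force: [-1.9, -0.7, 3.9]
eef_pos: [0.5909, -0.0178, 0.0452]
contact_force: [-3.9, -0.1, 11.8]
```

```bash
python3 -m jog '[[0,0,-1,0,0,0,1],[0,0,0,0,0,0,-0.1],[0,0,0,0,0,0,-0.1],[0,0,0,0,0,0,-0.1],[0,0,0,0,0,0,-0.1],[0,0,-15,0,0,0,-0.1],[0,0,-30,0,0,0,-0.1],[0,0,-35,0,0,0,-0.1],[0,0,-30,0,0,0,-0.1],[-30,-15,0,0,0,0,-0.1],[-36,-20,0,0,0,0,-0.1],[-36,-20,0,0,0,0,-0.1],[-36,-20,0,0,0,0,-0.1],[-36,-20,0,0,0,0,-0.1],[-36,-20,0,0,0,0,-0.1],[-36,-20,0,0,0,0,-0.1],[-36,-20,0,0,0,0,-0.1],[-36,0,0,0,0,0,-0.1],[-36,0,0,0,0,0,-0.1],[0,0,0,0,0,0,-0.1]]' | grep -E "pos|cont"
python3 - <<'E'
from h import *
T=eyes.snapshot("top");S=eyes.snapshot("side")
c=np.array([.5895,-.0192]);ex=np.array([-.0593,.0602]);ex/=np.linalg.norm(ex);ey=np.array([-ex[1],ex[0]])
def b(cam,I,f,bx,z,n):
    v,u=np.nonzero(f(cv2.cvtColor(I,cv2.COLOR_RGB2HSV).astype(int))[bx[1]:bx[3],bx[0]:bx[2]])
    if len(u):
        u=u+bx[0];v=v+bx[1];p=at(cam,u.mean(),v.mean(),z)[:2];d=p-c;print(n,cam,len(u),p.round(4),"board mm",(1e3*np.array([d@ex,d@ey])).round(1))
orr=lambda h:(h[...,0]>=5)&(h[...,0]<=20)&(h[...,1]>110)&(h[...,2]>60)
gr=lambda h:(h[...,0]>45)&(h[...,0]<80)&(h[...,1]>130)&(h[...,2]>70)
red=lambda h:((h[...,0]<5)|(h[...,0]>172))&(h[...,1]>130)
bk=lambda h:h[...,2]<60
for n,f,bt,bs,zt,zs in(("white",gr,(240,145,266,172),(225,195,252,213),.080,.0725),("drop",red,(240,190,262,212),(272,205,288,222),.064,.062),("ambercap",bk,(285,190,315,215),(283,183,300,196),.080,.0725),("stopper",orr,(265,165,285,182),(258,175,272,188),.116,.113)):
    b("top",T,f,bt,zt,n);b("side",S,f,bs,zs,n)
a=cv2.resize(T[130:230,225:325],(400,400),interpolation=2);d=cv2.resize(S[150:250,220:320],(400,400),interpolation=2)
cv2.imwrite("pics/c9.png",np.hstack([a,d])[:,:,::-1])
E
```

```text
eef_pos: [0.4352, -0.3778, 0.1545]
contact_force: [0.3, 1.3, 0.8]
white top 2 [0.6543 0.0585] board mm [   9.9 -100.7]
white side 74 [0.6545 0.0313] board mm [ -9.7 -81.8]
drop top 46 [0.5307 0.0407] board mm [83.9 -0.2]
drop side 51 [0.5297 0.0474] board mm [89.4 -4.1]
ambercap side 23 [ 0.5208 -0.0762] board mm [ 7.6 88.9]
stopper top 59 [ 0.5902 -0.0176] board mm [ 0.7 -1.6]
stopper side 40 [ 0.592  -0.0224] board mm [-4.   0.4]
```

View pics/c9.png

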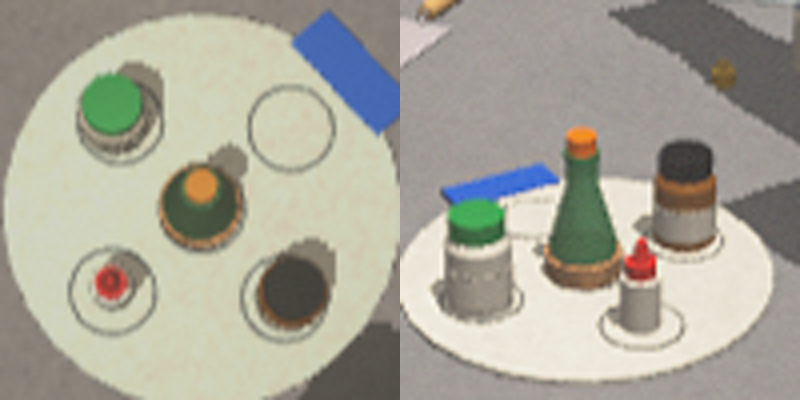

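```bash
python3 - <<'E'
from h import *
c=np.array([.5895,-.0192]);ex=np.array([-.0593,.0602]);ex/=np.linalg.norm(ex);ey=np.array([-ex[1],ex[0]])
for n,u,v,z in(("amber",292,291,.081),("white",111,104,.081)):
    d=at("top",225+u/4-.4,130+v/4-.4,z)[:2]-c;print(n,1e3*d@ex,1e3*d@ey)
E
```

```text
amber 0.3827437447211395 87.13915582480685
white 3.328102618931254 -86.61203663170267
```

Everything is within about 4 mm of its target and standing upright, and the robot is clear of the kit. I'm handing in.

```bash
python3 -m jog '[[0,0,0,0,0,0,-0.1],[0,0,0,0,0,0,-0.1],[0,0,0,0,0,0,-0.1]]' | head -1; python3 -c "
from rig import job;print(job.close_job())"
```

```text
t: 34.0
the job is handed in; nothing more can be done
None
```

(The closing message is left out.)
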